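# Find the hidden catch of the light box

## Task

Starting at the left end (as seen from the robot) of the grey ledge along the front of the light box, slide a fingertip along the top of the ledge until you find the hidden notch, then press the catch inside it all the way down so that the lid pops ajar, and move clear. Do not touch the lid itself, and leave the things standing and lying around where they are; nothing is to be picked up.

Things in the scene. Friction and masses are not known exactly. Their poses are not given: they have to be found in the camera images.
- lightbox: Light box fixed to the table, lid behind, level grey ledge along its front (nearest the robot): 370 mm long (y), 70 mm deep (x), rigid flat top 50 mm above the table, with one notch in the same grey (see ledge_right, catch). Origin: centre of the ledge's footprint, at table height; x points away from the robot to the lid, y along the ledge to its left end, z up.
- ledge_left (a point): Middle of the left end of the ledge (as seen from the robot), on its top edge, 50 mm above the table; 185 mm from the light box origin along y
- ledge_right (a point): Middle of the right end of the ledge, on top, 185 mm from the origin along -y. Between the ends is the notch: 56 mm wide along the ledge, open at the front, leaving a 6 mm wall at the back. Its centre is anywhere within 50 mm either side of mid-ledge and is not reported: find it by touch or eye.
- catch (a joint): Travel (m) of the catch, the grey plate that is the notch floor: 0 = up, its top 8 mm below the ledge top; 0.008 = fully down, 16 mm below the ledge top. It resists with about 7 to 9 N all the way and stays where it is left, without spring return. Pressing it raises the lid in proportion.
- lid_front (a point): Middle of the lid's front top edge; the lid's front face stands 35 mm behind the ledge's centre line. Wooden frame with white panel, 370 by 270 mm, 12 mm thick, hinged along the rear. Shut, this point is 62 mm above the table; with the catch fully down about 15 mm higher.
- lid: The same lid; origin under the middle of its front edge, 50 mm above the table when shut, x towards its hinge (away from the robot). Not to be touched.
- weight: Bystander: small brass knob weight, 26 mm across, 36 mm tall, standing on the right-hand end of the ledge; origin on its underside, near its middle. Leave alone.
- pliers: Bystander: black pliers, about 155 mm long, 14 mm high, lying on the table in front of the light box; origin on its underside, near its middle. Leave alone.
- cutter: Bystander: grey glass cutter, 145 mm long, 14 mm high, lying on the table in front of the light box; origin on its underside, near its middle. Leave alone.
- square: Bystander: dark steel L-square lying flat, 250 mm long; origin on its underside, near its middle. Leave alone.
- bottle: Bystander: orange drinking bottle, 190 mm tall; origin on its underside, near its middle. Leave alone.
- jar: Bystander: glass jar with steel lid, 80 mm tall; origin on its underside, near its middle. Leave alone.
- offcut: Bystander: two glass offcuts, one on the other, 110 mm long, 8 mm high; origin on its underside, near its middle. Leave alone.

How it is judged:
By the outcome, as a careful person would: the job done as asked, in the order asked, and still so for the second after the job is handed in, with the robot touching nothing.
It also fails if it takes over 64 s, if anything falls off the work surface, if the arm or the gripper's body presses on something with over 40 N, if the wrist force passes 120 N, or if a joint passes its speed limit or range.

## Robot

A 6-joint arm with a two-finger parallel gripper is mounted at the origin on the work surface. World frame = base frame: x ahead of the robot, y to its left, z up, the work surface at z = 0. Lengths are in m, angles in rad, forces in N, time in s.
With the tool pointing down it reaches from about 0.375 to 0.9 m from the base axis. Payload 3.1 kg.
Tool frame: the origin (TCP) lies between the finger pads; the fingertips stand ahead of it and the grasp point (between the pads) is the TCP (bot.tip_reach is the z of the fingertips in the tool frame, in m); z points along the fingers, y is the line along which they close (so a half turn about z gives the same grasp; the last joint's range is limited). The gripper opens to 85 mm and grips with 20 to 120 N. Pads are 22 mm wide; open, the fingers measure 114 mm over their backs; the gripper's body (76 mm by 85 mm) begins 54 mm behind the grasp point. The pads swing forward as they close: fully open they stand 13 mm farther back than shut.
Start: joints at [1.129, 0.527, 1.433, -0, 1.181, -0.178], TCP at [0.163, 0.603, 0.25] pointing down, gripper open.
Joint ranges: [-3.08, 3.08], [-0.75, 2.2], [0.22, 2.44], [-1.43, 4.57], [0, 2.65], [-2.85, 2.85]. Speed limits (rad/s): [2.79, 2.79, 3.14, 3.14, 3.14, 3.14].

## Interface

Orientations are given as a unit quaternion [x, y, z, w].
In Python, from bench import bot, imaging gives the robot as it stands.
- The arm moves only by the tool step_arm, never from a script. Its argument "rows" is a list that holds one entry, the list of rows, each a list of 4 numbers: the shift along the tool's x, y, z in m, then the turn about the tool's z in degrees. In form: [[[tx, ty, tz, yaw], ...]]. A call has 1 to 10 rows; each row is the pose to reach, as a shift and turn from the pose commanded when the call began, along the tool's axes at that moment; what a row does not reach only later rows make up. A row lasts 1/10 s, in which the tool goes at most 50 mm and 8.59 degrees, less where a joint would pass 70% of its speed; a pose out of reach is approached as far as the arm can. A call with a gripper value outside its range is refused whole. "gripper" is the finger opening in m, from 0 to 0.0854, set as the call begins (left out, the last holds). The fingers move at their own pace and stop on an object; "newtons" is the grip in N (left out, the last holds). Time passes only in rows, so rows that repeat a pose let the fingers close. It gives the time, the measured TCP pose, the force, the opening and the grip force at its end, in the units of the state.
- bot.state(): the state, without advancing time (a new reading comes with each control period).
- imaging.grab_frame(name): name is "side" or "top" or "wrist"; returns a dict with "pixels" (400x640x3 uint8, red, green, blue), "z_map" (400x640 float32, m along the optical axis (not along the pixel's ray), 0 where there is no reading), "K" (3x3 intrinsics, pixels), "rvec" (rotation vector, rad) and "tvec" (3), from world to camera coordinates, as OpenCV has them. Camera axes: x right, y down, z forward; pixel columns grow to the right and rows downward; lengths in m; the calibration is good to about 2 mm. A picture is of the moment at which its call begins.
- bot.job_done(): hands the job in; it is judged then, once.
Trained networks look in the newest picture that a camera, given by its name, has taken for a name from the list of things; names that differ only in an ending like _2 or _b are one class to them, and where a whole thing is asked for, a point or a joint stands for the part that bears it (a point fixed in the world has none). Each returns a list of dicts, best first, with "p" (0 to 1); they miss things now and then, are a little off and sometimes report something else, mostly with a low value. They report only what shows in the picture. A call takes as long as a camera call.
- imaging.look_for(camera, name): "position" ([x, y, z] in m, in world coordinates, good to about 4 mm: the middle of the surface that is visible of it).
The state is a dict: "time": time; "joints": joint angles; "qd": joint speeds; "joint_efforts": joint torques, N m; "tool_pos": TCP position; "eef_rot": TCP orientation; "wrist_force": force on the tool from outside, world axes, zero at the start; "wrist_torque": the same for the moment, N m; "grip_width": finger opening in m; "gripper_force": force on a finger pad.
Only numpy, scipy, OpenCV 4.12 (cv2) and the standard library are available. Lean on these libraries where they do the work, as an engineer would, in place of code of your own. Each camera call takes 0.05 s, during which the arm holds its last target. There are 200 camera calls.

## Working session

There is one attempt and no reset: what is moved stays moved. The work goes in short steps, Python scripts to look and compute and a tool call to move; the robot and the scene stay as the last step left them, time stands still between calls to the robot, and variables do not carry over. Pictures are saved under pics/ and viewed, at most 10 in all, crops included, and the job is handed in when it is done.

Besides the shell and the picture viewer there is one more tool, called after "Emit:" by a JSON object that holds its "method" and its "body", one argument or row to a line. step_arm: Moves the arm, as the interface text tells. Its arguments: {"type":"object","properties":{"rows":{"type":"array","items":{"type":"array","items":{"type":"array","items":{"type":"number"}}}},"gripper":{"type":"number"},"newtons":{"type":"number"}},"required":["rows"]}

```bash
mkdir -p pics; cat > h.py <<'E'
import numpy as np, cv2
from bench import bot, imaging
def grab(c,fn=None):
    f=imaging.grab_frame(c)
    if fn: cv2.imwrite('pics/'+fn,f['pixels'][:,:,::-1])
    return f
def world(f):
    K=f['K'];R=cv2.Rodrigues(np.array(f['rvec'],float))[0];t=np.array(f['tvec']).ravel()
    z=f['z_map'];v,u=np.indices(z.shape)
    P=np.stack([(u-K[0,2])/K[0,0]*z,(v-K[1,2])/K[1,1]*z,z],-1)
    return (P-t)@R
E
python3 - <<'E'
from h import *
np.set_printoptions(precision=4,suppress=True)
f=grab('top','t.png');np.savez('t.npz',w=world(f),z=f['z_map'])
for n in ['lightbox','ledge_left','ledge_right','catch','lid_front','weight','pliers','cutter','square','bottle','jar','offcut']:
    print(n,[(np.round(d['position'],3),round(d['p'],2)) for d in imaging.look_for('top',n)[:2]])
s=bot.state();print(s['tool_pos'],s['eef_rot'],bot.tip_reach,s['time'],s['wrist_force'])
E
```

```text
lightbox [(array([0.694, 0.043, 0.063]), 0.69), (array([0.723, 0.028, 0.06 ]), 0.38)]
ledge_left [(array([0.69 , 0.042, 0.061]), 0.56)]
ledge_right [(array([0.686, 0.043, 0.061]), 0.94), (array([0.576, 0.434, 0.123]), 0.62)]
catch [(array([0.557, 0.033, 0.047]), 0.62)]
lid_front [(array([0.727, 0.034, 0.058]), 0.95)]
weight [(array([ 0.522, -0.087,  0.074]), 0.63)]
pliers [(array([0.483, 0.184, 0.016]), 0.69), (array([0.691, 0.043, 0.064]), 0.53)]
cutter [(array([ 0.431, -0.013,  0.012]), 0.69), (array([ 0.523, -0.086,  0.075]), 0.37)]
square [(array([ 0.64 , -0.469,  0.   ]), 0.85), (array([0.691, 0.044, 0.064]), 0.52)]
bottle [(array([0.578, 0.432, 0.12 ]), 0.84), (array([ 0.52 , -0.084,  0.073]), 0.32)]
jar [(array([0.404, 0.401, 0.08 ]), 0.86)]
offcut [(array([ 0.333, -0.443,  0.002]), 0.68)]
[0.1629 0.6034 0.2504] [0.1315 0.9913 0.     0.    ] 0.019 0.65 [0.5086 0.5857 0.482 ]
```

View pics/t.png

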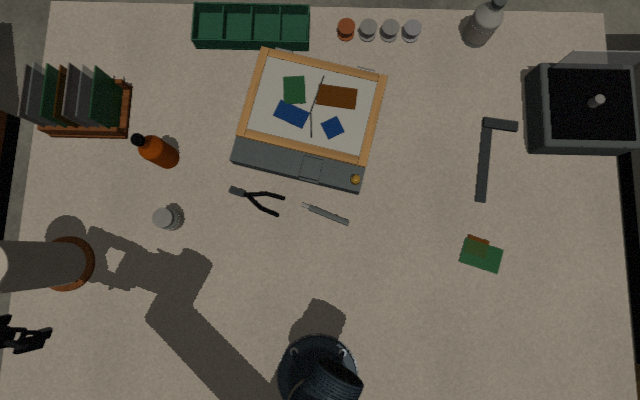

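The top view shows the box turned slightly. The ledge runs from about (235,150) to (365,180), with the notch at about (311,167) and the weight at (355,180). Next I fit the ledge from depth.

```bash
python3 - <<'E'
from h import *
np.set_printoptions(precision=4,suppress=True)
d=np.load('t.npz');w=d['w'];z=w[...,2]
m=(z>.034)&(z<.056)&(d['z']>0); m[:, :220]=0;m[:130]=0;m[205:]=0;m[:,380:]=0
n,l,st,_=cv2.connectedComponentsWithStats(m.astype(np.uint8));k=1+np.argmax(st[1:,4]);m=l==k
P=w[m];print(len(P),np.median(P[:,2]))
r=cv2.minAreaRect((P[:,:2]*1000).astype(np.float32));print(r);print(cv2.boxPoints(r))
# lid fit
L=(z>.056)&(z<.07);L[:, :230]=0;L[:,395:]=0;L[:45]=0;L[185:]=0
n,l,st,_=cv2.connectedComponentsWithStats(L.astype(np.uint8));k=1+np.argmax(st[1:,4])
Q=w[l==k];r=cv2.minAreaRect((Q[:,:2]*1000).astype(np.float32));print(len(Q),r);print(cv2.boxPoints(r))
low=m&(z<.0455);print('low',low.sum(),w[low].mean(0) if low.any() else '')
a=cv2.imread('pics/t.png')[130:210,220:390];cv2.imwrite('pics/tc.png',cv2.convertScaleAbs(cv2.resize(a,None,fx=4.5,fy=4.5,interpolation=cv2.INTER_CUBIC),alpha=1.6))
for uv in [(302,155),(298,177),(323,160),(319,182)]: print(uv,w[uv[1],uv[0]])
E
```

```text
3400 0.049380589396721894
((565.8363647460938, 71.17477416992188), (370.3919372558594, 71.98369598388672), 77.24554443359375)
[[ 489.8463 -101.5055]
 [ 560.0538 -117.3975]
 [ 641.8264  243.855 ]
 [ 571.6189  259.7471]]
12382 ((735.0308837890625, 32.98164367675781), (370.80029296875, 280.1107177734375), 77.30020141601562)
[[ 557.643  -117.0926]
 [ 830.9009 -178.6729]
 [ 912.4188  183.0559]
 [ 639.1608  244.6362]]
low 524 [0.553  0.0427 0.0417]
(302, 155) [0.5884 0.0562 0.0538]
(298, 177) [0.531  0.0668 0.0313]
(323, 160) [ 0.577  -0.0017  0.0485]
(319, 182) [0.5148 0.0077 0.0504]
```

View pics/tc.png

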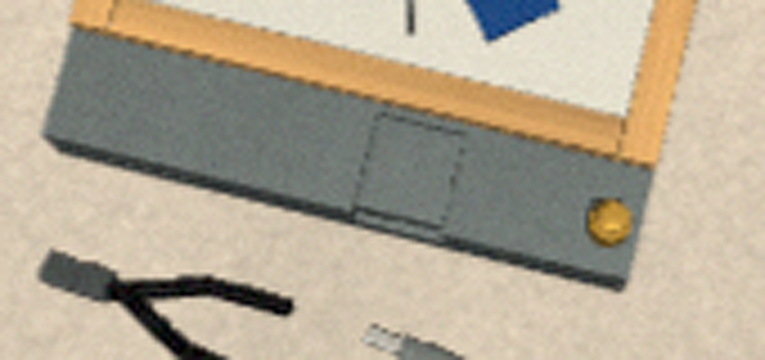

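The ledge centre is at about (0.566, 0.071), with +y' along (0.221, 0.975), and the notch is near y' ≈ -0.03. The tool already lines up with the ledge to within -2.35°. I'll move above the left end with the gripper closed.

Emit:
{"method": "step_arm", "body": {
  "rows": [
    [[-0.03,-0.014,0,0],[-0.07,-0.033,0,0],[-0.11,-0.051,0,0],[-0.15,-0.07,0,0],[-0.19,-0.088,0,0],[-0.23,-0.107,0,0],[-0.27,-0.125,0,0],[-0.31,-0.144,0,0],[-0.35,-0.162,0,0],[-0.39,-0.181,0,-2.35]]
  ],
  "gripper": 0,
  "newtons": 30
}}

```text
time: 1.65
tool_pos: [0.4936, 0.3257, 0.2505]
eef_rot: [0.111, 0.994, 0.0, 0.0]
wrist_force: [-0.2, 1.1, 0.3]
grip_width: -0.0
gripper_force: 0.0
```

```bash
cat > t.py <<'E'
from h import *
from scipy.spatial.transform import Rotation as Ro
import sys
np.set_printoptions(precision=4,suppress=True)
O=np.array([.566,.071,.05]);ex=np.array([.9753,-.2207,0]);ey=np.array([.2207,.9753,0])
s=bot.state();R=Ro.from_quat(s['eef_rot']).as_matrix();p=np.array(s['tool_pos'])
print('t',s['time'],'F',s['wrist_force'],'w',s['grip_width'],'reach',bot.tip_reach)
r=p-O;print('ledge x,y',r@ex,r@ey,'tip above ledge',r[2]-bot.tip_reach,'tool',R[:,0],R[:,2],'yawdiff',np.degrees(np.arctan2(R[1,1],R[0,1]))-77.25)
tx,ty=float(sys.argv[1]),float(sys.argv[2])
print('shift',(O+ex*tx+ey*ty-p)@R)
E
python3 t.py -.005 .170
```

```text
t 1.65 F [-0.221   1.0934  0.2744] w -2.101603442865515e-06 reach 0.019
ledge x,y -0.1268446291587779 0.2324323916932271 tip above ledge 0.18150704954212435 tool [-0.9755  0.2201 -0.0003] [ 0.0004  0.0004 -1.    ] yawdiff 0.036449739049231766
shift [-0.1217 -0.0626  0.2005]
```

Emit:
{"method": "step_arm", "body": {
  "rows": [
    [[-0.03,-0.016,0,0],[-0.07,-0.036,0,0],[-0.105,-0.054,0.01,0],[-0.122,-0.0625,0.04,0],[-0.122,-0.0625,0.075,0],[-0.122,-0.0625,0.11,0],[-0.122,-0.0625,0.14,0],[-0.122,-0.0625,0.16,0],[-0.122,-0.0625,0.165,0],[-0.122,-0.0625,0.165,0]]
  ]
}}

```text
time: 2.65
tool_pos: [0.5972, 0.239, 0.0847]
eef_rot: [0.111, 0.994, -0.0, -0.001]
wrist_force: [-0.4, 0.9, 0.4]
grip_width: 0.0001
gripper_force: 0.0
```

```bash
python3 t.py -.005 .170; python3 -c "
from h import *
grab('side','s.png')"
```

```text
t 2.65 F [-0.4242  0.9491  0.416 ] w 0.00012705941495037336 reach 0.019
ledge x,y -0.006687729436024153 0.1707021822832478 tip above ledge 0.015678815857343893 tool [-0.9753  0.2209  0.0013] [-0.0014 -0.0003 -1.    ] yawdiff -0.012356917775235843
shift [-0.0017 -0.0007  0.0347]
```

View pics/s.png

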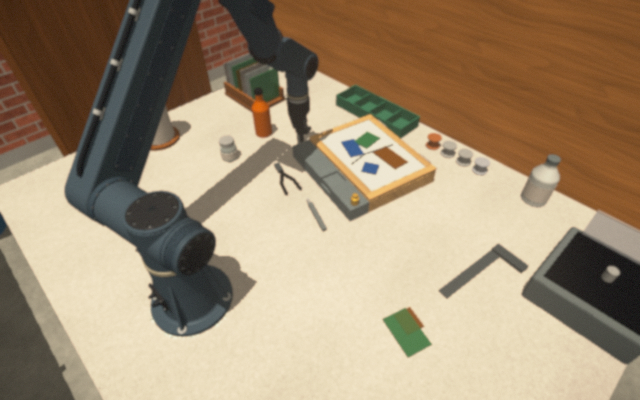

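The side view shows the closed gripper at (300,135), over the left end of the ledge. The bystanders haven't moved. Now I lower slowly to contact.

Emit:
{"method": "step_arm", "body": {
  "rows": [
    [[0,0,0.005,0],[0,0,0.008,0],[0,0,0.01,0],[0,0,0.012,0],[0,0,0.013,0],[0,0,0.014,0],[0,0,0.014,0]]
  ]
}}

```text
time: 3.4
tool_pos: [0.5973, 0.239, 0.0712]
eef_rot: [0.111, 0.994, -0.0, -0.0]
wrist_force: [0.4, 0.6, -0.2]
grip_width: 0.0001
gripper_force: 0.0
```

Emit:
{"method": "step_arm", "body": {
  "rows": [
    [[0,0,0.001,0],[0,0,0.0015,0],[0,0,0.002,0],[0,0,0.002,0]]
  ]
}}

```text
time: 3.8
tool_pos: [0.5974, 0.239, 0.0692]
eef_rot: [0.111, 0.994, -0.0, -0.0]
wrist_force: [0.4, -0.5, 1.1]
grip_width: -0.0001
gripper_force: 0.0
```

Emit:
{"method": "step_arm", "body": {
  "rows": [
    [[0,0,0.0003,0],[0,0,0.0006,0],[0,0,0.0006,0]]
  ]
}}

```text
time: 4.1
tool_pos: [0.5974, 0.239, 0.0691]
eef_rot: [0.111, 0.994, 0.0, 0.0]
wrist_force: [-1.0, -0.0, 3.2]
grip_width: -0.0002
gripper_force: 1.8
```

Contact at about 3 N. I'll press a touch more and slide.

Emit:
{"method": "step_arm", "body": {
  "rows": [
    [[0,0,0.0005,0],[0,-0.005,0.0005,0],[0,-0.012,0.0005,0],[0,-0.02,0.0005,0],[0,-0.028,0.0005,0],[0,-0.036,0.0005,0],[0,-0.044,0.0005,0],[0,-0.052,0.0005,0],[0,-0.06,0.0005,0],[0,-0.068,0.0005,0]]
  ]
}}

```text
time: 5.1
tool_pos: [0.5837, 0.1727, 0.0691]
eef_rot: [0.112, 0.994, 0.001, 0.002]
wrist_force: [0.8, 3.5, 5.3]
grip_width: 0.0005
gripper_force: 2.9
```

Emit:
{"method": "step_arm", "body": {
  "rows": [
    [[0,-0.007,0,0],[0,-0.014,0,0],[0,-0.021,0,0],[0,-0.028,0,0],[0,-0.035,0,0],[0,-0.042,0,0],[0,-0.049,0,0],[0,-0.056,0,0],[0,-0.063,0,0],[0,-0.07,0,0]]
  ]
}}

```text
time: 6.1
tool_pos: [0.5681, 0.1045, 0.0691]
eef_rot: [0.112, 0.994, 0.001, 0.002]
wrist_force: [1.4, 4.0, 6.8]
grip_width: -0.0
gripper_force: 3.2
```

```bash
python3 t.py -.005 -.031; python3 -c "
from h import *
grab('top')
for n in ['ledge_left','lid_front']:
  print([(np.round(d['position'],3),round(d['p'],2)) for d in imaging.look_for('top',n)[:2]])"
```

```text
t 6.1 F [1.3586 3.9577 6.7811] w -3.6434691960393366e-05 reach 0.019
ledge x,y -0.005342322917192355 0.03309329374967312 tip above ledge 8.694360718950259e-05 tool [-0.9751  0.2218 -0.0031] [ 0.0034  0.001  -1.    ] yawdiff -0.06236964314935278
shift [-0.0004 -0.0641  0.019 ]
[(array([ 0.733, -0.003,  0.063]), 0.79)]
[(array([0.75 , 0.   , 0.057]), 0.55)]
```

Emit:
{"method": "step_arm", "body": {
  "rows": [
    [[0,-0.006,0,0],[0,-0.012,0,0],[0,-0.018,0,0],[0,-0.024,0,0],[0,-0.03,0,0],[0,-0.036,0,0],[0,-0.04,0,0]]
  ]
}}

```text
time: 6.95
tool_pos: [0.5591, 0.0654, 0.0691]
eef_rot: [0.112, 0.994, 0.001, 0.001]
wrist_force: [0.3, 4.6, 6.3]
grip_width: -0.0002
gripper_force: 3.4
```

Emit:
{"method": "step_arm", "body": {
  "rows": [
    [[0,-0.003,0,0],[0,-0.006,0,0],[0,-0.009,0,0]]
  ]
}}

```text
time: 7.25
tool_pos: [0.5571, 0.0568, 0.069]
eef_rot: [0.112, 0.994, 0.001, 0.001]
wrist_force: [2.1, 3.2, 6.7]
grip_width: -0.0001
gripper_force: 3.2
```

Emit:
{"method": "step_arm", "body": {
  "rows": [
    [[0,-0.002,0,0],[0,-0.004,0,0],[0,-0.006,0,0]]
  ]
}}

```text
time: 7.55
tool_pos: [0.5542, 0.0502, 0.0679]
eef_rot: [0.111, 0.994, -0.0, -0.0]
wrist_force: [0.0, 0.1, 0.2]
grip_width: -0.0002
gripper_force: 0.0
```

The fingertip dropped into the notch and the force went to zero. I'll work out the notch's extent from the first depth frame to centre on it.

```bash
python3 t.py -.005 -.031; python3 - <<'E'
from h import *
d=np.load('t.npz');r=d['w']-[.566,.071,.05]
x=r@[.9753,-.2207,0];y=r@[.2207,.9753,0];z=r[...,2]
for a in np.arange(-.08,.03,.006):
    m=(x>-.025)&(x<.02)&(abs(y-a)<.003)&(z<.03)&(z>-.03);print(round(a,3),m.sum(),np.round(np.median(z[m]),4))
E
```

```text
t 7.55 F [0.0268 0.0866 0.2117] w -0.0001585979810796254 reach 0.019
ledge x,y -0.006901674083242006 -0.02284506532031352 tip above ledge -0.0010592179305362152 tool [-0.9753  0.2207  0.0009] [-0.001  -0.0005 -1.    ] yawdiff 0.00040717383436117416
shift [-0.0019 -0.0081  0.0179]
-0.08 36 -0.0003
-0.074 35 -0.0
-0.068 31 -0.0024
-0.062 36 -0.0078
-0.056 36 -0.0077
-0.05 33 -0.0084
-0.044 36 -0.0076
-0.038 35 -0.0082
-0.032 33 -0.0077
-0.026 34 -0.008
-0.02 34 -0.0079
-0.014 38 -0.0069
-0.008 36 -0.0
-0.002 35 -0.0005
0.004 35 -0.0003
0.01 35 0.0
0.016 37 0.0
0.022 33 -0.0002
0.028 34 -0.0003
```

The notch runs from -0.068 to -0.012, so its centre is at y' ≈ -0.040. I move 17 mm further along, then go down to the catch.

Emit:
{"method": "step_arm", "body": {
  "rows": [
    [[0,-0.006,0,0],[0,-0.012,0,0],[0,-0.017,0.001,0],[0,-0.017,0.004,0],[0,-0.017,0.006,0],[0,-0.017,0.007,0],[0,-0.017,0.008,0],[0,-0.017,0.009,0],[0,-0.017,0.01,0]]
  ]
}}

```text
time: 8.45
tool_pos: [0.5508, 0.0342, 0.0589]
eef_rot: [0.111, 0.994, -0.0, -0.0]
wrist_force: [-1.9, -1.2, 7.6]
grip_width: 0.0002
gripper_force: 3.5
```

Emit:
{"method": "step_arm", "body": {
  "rows": [
    [[0,0,0.001,0],[0,0,0.002,0],[0,0,0.003,0],[0,0,0.004,0],[0,0,0.005,0],[0,0,0.006,0],[0,0,0.0065,0],[0,0,0.0065,0]]
  ]
}}

```text
time: 9.25
tool_pos: [0.5508, 0.0342, 0.053]
eef_rot: [0.111, 0.994, -0.0, -0.0]
wrist_force: [-2.5, -0.8, 9.8]
grip_width: 0.0002
gripper_force: 5.2
```

Emit:
{"method": "step_arm", "body": {
  "rows": [
    [[0,0,0.0005,0],[0,0,0.001,0],[0,0,0.0015,0],[0,0,0.0015,0]]
  ]
}}

```text
time: 9.65
tool_pos: [0.5508, 0.0342, 0.0529]
eef_rot: [0.111, 0.994, -0.0, 0.0]
wrist_force: [-4.7, -1.5, 20.3]
grip_width: -0.0001
gripper_force: 10.2
```

The force rose to 20 N with no further travel, so the catch is at its bottom stop. I lift clear.

Emit:
{"method": "step_arm", "body": {
  "rows": [
    [[0,0,-0.005,0],[0,0,-0.015,0],[0,0,-0.03,0],[0,0,-0.05,0],[0,0,-0.08,0],[0,0,-0.11,0],[0.02,0,-0.14,0],[0.05,0,-0.17,0],[0.08,0,-0.18,0],[0.08,0,-0.18,0]]
  ]
}}

```text
time: 10.65
tool_pos: [0.4692, 0.0532, 0.2317]
eef_rot: [0.11, 0.994, 0.0, -0.001]
wrist_force: [-0.3, -0.8, -0.2]
grip_width: -0.0005
gripper_force: 0.0
```

```bash
python3 - <<'E'
from h import *
f=grab('top','e.png');w=world(f);r=w-[.566,.071,.05]
x=r@[.9753,-.2207,0];y=r@[.2207,.9753,0];z=r[...,2]
for n,m in [('catch',(x>-.025)&(x<.02)&(abs(y+.04)<.02)),('lidfront',(x>.038)&(x<.05)&(abs(y-.1)<.07)),('lidfront0',(x>.038)&(x<.05)&(abs(y-.1)<.07))]:
    q=(w if n!='lidfront0' else np.load('t.npz')['w'])[m];print(n,m.sum(),np.median(q[:,2]))
for n in ['weight','pliers','cutter']:
    print(n,[(np.round(d['position'],3),round(d['p'],2)) for d in imaging.look_for('top',n)[:1]])
print(bot.state()['wrist_force'])
E
```

```text
catch 0 nan
lidfront 28 0.07714291269200066
lidfront0 28 0.06286469538672596
weight [(array([ 0.523, -0.086,  0.076]), 0.6)]
pliers [(array([0.484, 0.156, 0.014]), 0.43)]
cutter [(array([ 0.426, -0.026,  0.014]), 0.72)]
[ 0.30522242 -0.08820276 -0.04889212]
  return _methods._mean(a, axis=axis, dtype=dtype,
  ret = ret.dtype.type(ret / rcount)
```

View pics/e.png

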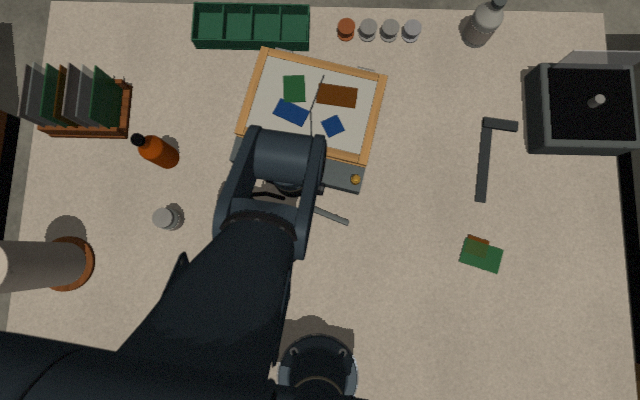

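The picture shows the arm clear above the ledge, the lid's front edge raised by about 14 mm, and the weight (355,180), cutter and other visible things where they were; the pliers are mostly hidden by the arm. The gripper is touching nothing.

```bash
python3 -c "
from bench import bot
print(bot.job_done())"
```

```text
the job is handed in; nothing more can be done
None
```

I found the notch by sliding along the ledge from its left end and pressed the catch to its stop; the lid is ajar (front edge up about 14 mm), the arm is clear, and the job is handed in.

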